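# Draw the strip-length gauge out to its set clip and hold it

### The job

An iron pattern weight stands in the channel of the strip-length gauge, in the way of its slide: lift it out and stand it upright on the table clear of the gauge, without dropping it. Then grip the slide's upright handle and pull it out against its spring until its pointer lines up with the point of the set clip, and finish while still gripping the handle and holding it there, so that the strip can be cut to length. Leave the thread cone, pin jar and mug where they stand.

Things in the scene. Friction and masses are not known exactly. Their poses are not given: they have to be found in the camera images.
- gauge: Gauge fixed to the table: aluminium channel 340 long (its x), 90 wide (its y), floor 6 thick, side walls 8 thick, 22 high, ticks every 10 on the -y wall. Origin: centre of its underside, on the table; +x is the slide's pull direction, z up. Grey spring housing, 46 high, at x -170 to -123; low grey end block, 22 high, at x 95 to 170.
- slide (a joint): Slide drawn out along gauge +x, m: 0 home, 0.15 end. Spring pulls it home: about 3 N at 0, rising 50 N per m. Steel carriage 60 long, 66 wide, top 30 above the table; on its middle the handle, an upright black plate 18 thick along gauge x, 44 wide along y, from 30 to 107 above the table; at home at gauge x -90, y 0.
- handle_top (a point): Centre of the top edge of the slide's handle, 107 above the table; moves with the slide.
- pointer (a point): Tip of the slide's small dark steel pointer, a thin pointed plate that sticks out over the gauge's -y wall: at the handle's x, gauge y -50, 28 above the table. Moves with the slide.
- clip_point (a point): Point of the set clip (the mark), 28 above the table at gauge y -52: a dark steel block 16 x 20, 34 high, fixed just outside the gauge's -y wall, a corner and a thin tongue towards the wall. The pointer is on the mark when it has the same gauge x, 100 to 142 from home; the slide cannot get there with the weight in the channel.
- weight: Loose cast-iron pattern weight, round, about 0.6 kg: a disc 64 in diameter and 26 high with a coned shoulder up to 36, and on it an upright round grip 28 in diameter up to 86 high. Origin: centre of its underside; z up its axis. It starts upright on the channel's floor between the slide and the end block.
- thread: Bystander: paper-coloured thread cone, 60 across the foot, 105 high. Origin: centre of its underside.
- pin_jar: Bystander: closed glass pin jar with a steel cap, 56 across, 55 high. Origin: centre of its underside.
- mug: Bystander: white mug, 76 across and 85 high, with a handle. Origin: centre of its underside.
Not all that is in view belongs to the job. Leave any green, red or yellow look-alike of the weight alone.

How it is judged:
By the outcome, as a careful person would: the job done as asked, in the order asked, and still so for the second after the job is handed in, while the arm keeps its last pose, push and grip.
It also fails if it takes over 51 s, if anything falls off the work surface, if the arm or the gripper's body presses on something with over 40 N, if the wrist force passes 120 N, or if a joint passes its speed limit or range.

### The arm

A 7-joint arm with a two-finger parallel gripper is mounted at the origin on the work surface. World frame = base frame: x ahead of the robot, y to its left, z up, the work surface at z = 0. Lengths are in m, angles in rad, forces in N, time in s.
With the tool pointing down it reaches from about 0.4 to 0.9 m from the base axis. Payload 5.6 kg.
Tool frame: the origin (TCP) lies midway between the tips of the shut fingers; the grasp point (between the pads) lies 19 mm behind it; z points along the fingers, y is the line along which they close (so a half turn about z gives the same grasp; the last joint's range is limited). The gripper opens to 92 mm and grips with 3 to 60 N. Pads are 20 mm wide; open, the fingers measure 128 mm over their backs; the gripper's body (75 mm by 189 mm) begins 69 mm behind the grasp point.
Start: joints at [-1.254, 0.468, -0.012, 1.603, 0.006, 1.071, -0.056], TCP at [0.229, 0.608, 0.215] pointing down, gripper open.
Joint ranges: [-2.53, 2.53], [-0.31, 2.02], [-1.57, 1.55], [0.28, 2.44], [-1.29, 4.43], [0.15, 1.84], [-2.92, 2.92]. Speed limits (rad/s): [2.57, 2.57, 3.14, 3.14, 3.14, 3.14, 3.14].

### API

Orientations are given as a 3x3 rotation matrix whose columns are the frame's x, y, z axes.
In Python, from station import env, effector, solver, viewer, workorder, search_frame, tip_of gives the robot as it stands. Calls block until the motion is done:
- env.reach(position, orientation): joint-space move of the TCP to a pose.
- env.movel(position, frame=None, rate=0.15): straight line of the TCP; frame=None keeps the orientation; rate is the mean speed in m/s.
- env.goto_joints(angles): joint-space move.
- effector.release() and effector.grasp(squeeze=None): open the fingers fully, or close them until they stop; squeeze is the grip in N (None keeps the last).
- env.pause(seconds).
- solver.inverse_kinematics(position, orientation): joint angles nearest the present ones, or None.
- env.sense(): the state.
- viewer.read_camera(name): name is "side" or "top" or "wrist"; returns (picture, depth): 420x560x3 uint8, red, green, blue; 420x560 float32, m along the optical axis (not along the pixel's ray), 0 where there is no reading.
- viewer.camera_info(name): a dict with "intrinsics" (3x3 intrinsics, pixels), "eye" and "rotation" of the camera in the world; the wrist camera has in their place "T_tool_cam" (4x4, takes a point from camera to tool coordinates, whose origin is the TCP and whose axes are the flange's). Camera axes: x right, y up, looking along -z (the intrinsics and any distortion apply to the point x, -y, -z); pixel columns grow to the right and rows downward; lengths in m; the calibration is good to about 2 mm. A picture is of the moment at which its call begins: read the wrist's pose just before it. camera_info takes no time and is no camera call.
A pose or a line that the arm cannot do raises env.PlanningError and nothing moves.
- workorder.finish_job(): hands the job in; it is judged then, once.
Trained networks look in the newest picture that a camera, given by its name, has taken for a name from the list of things; names that differ only in an ending like _2 or _b are one class to them, and where a whole thing is asked for, a point or a joint stands for the part that bears it (a point fixed in the world has none). Each returns a list of dicts, best first, with "score" (0 to 1); they miss things now and then, are a little off and sometimes report something else, mostly with a low value. They report only what shows in the picture. A call takes as long as a camera call. They do not tell look-alikes from the thing itself.
- search_frame(camera, name): "at" ([x, y, z] in m, in world coordinates, good to about 4 mm: the middle of the surface that is visible of it).
- tip_of(camera, name): "at" ([x, y, z] in m, in world coordinates, good to about 4 mm: a listed point, or the origin of a listed thing).
The state is a dict: "t": time; "joint_positions": joint angles; "joint_velocities": joint speeds; "tau": joint torques, N m; "ee_pos": TCP position; "tcp_rot": TCP orientation; "wrist_force": force on the tool from outside, world axes, zero at the start; "moment": the same for the moment, N m; "gripper_width": finger opening in m; "grasp_force": force on a finger pad.
Only numpy, scipy, OpenCV 4.12 (cv2) and the standard library are available. Lean on these libraries where they do the work, as an engineer would, in place of code of your own. Each camera call takes 0.05 s, during which the arm holds its last target. There are 200 camera calls.

## Working session

There is one attempt and no reset: what is moved stays moved. The work goes in short steps, each a Python script; the robot and the scene stay as the last script left them, time stands still between calls to the robot, and variables do not carry over. Pictures are saved under pics/ and viewed, at most 10 in all, crops included, and the job is handed in when it is done.

```bash
mkdir -p pics
cat > h.py <<'E'
import numpy as np, cv2
from station import env, effector, solver, viewer, workorder, search_frame, tip_of
def shot(cam,fn,crop=None,scale=1):
    s=env.sense(); p,d=viewer.read_camera(cam)
    q=p if crop is None else p[crop[1]:crop[3],crop[0]:crop[2]]
    if scale!=1:q=cv2.resize(q,None,fx=scale,fy=scale,interpolation=cv2.INTER_CUBIC)
    cv2.imwrite('pics/'+fn,cv2.cvtColor(q,cv2.COLOR_RGB2BGR)); return p,d,s
def camTR(cam,s=None):
    i=viewer.camera_info(cam)
    if cam!='wrist': return np.array(i['intrinsics']),np.array(i['eye']),np.array(i['rotation'])
    T=np.array(i['T_tool_cam']);R=np.array(s['tcp_rot']);
    return np.array(i['intrinsics']),np.array(s['ee_pos'])+R@T[:3,3],R@T[:3,:3]
def px(cam,P,s=None):
    K,e,R=camTR(cam,s); c=R.T@(np.array(P)-e); v=K@np.array([c[0],-c[1],-c[2]]); return v[:2]/v[2]
def onplane(cam,u,v,z,s=None):
    K,e,R=camTR(cam,s); r=np.linalg.solve(K,[u,v,1]); r=R@np.array([r[0],-r[1],-r[2]]); return e+r*(z-e[2])/r[2]
def look(cam,names,f):
    for n in names:
        for o in f(cam,n)[:3]: print(cam,f.__name__,n,np.round(o['at'],4),round(o['score'],2),np.round(px(cam,o['at'],env.sense()),0))
E
python3 - <<'E'
from h import *
p,d,s=shot('top','top0.png'); print({k:v for k,v in viewer.camera_info('top').items()}, s['t'])
look('top',['gauge','handle_top','pointer','clip_point','weight','thread','pin_jar','mug'],tip_of)
p,d,s=shot('side','side0.png')
look('side',['gauge','handle_top','pointer','clip_point','weight','thread','pin_jar','mug'],tip_of)
E
```

```text
{'intrinsics': array([[522.86147472,   0.        , 277.61344774],
       [  0.        , 522.86147472, 216.77822753],
       [  0.        ,   0.        ,   1.        ]]), 'eye': array([0.51197859, 0.04804409, 1.14791205]), 'rotation': array([[ 0.00335651,  0.99834846, -0.05735053],
       [-0.99930044,  0.00548484,  0.03699379],
       [ 0.03724725,  0.05718624,  0.99766847]])} 0.0
top call handle_top [ 0.5988 -0.1954  0.1081] 0.96 [379. 204.]
top call pointer [ 0.6469 -0.1915  0.0289] 0.75 [369. 185.]
top call pointer [ 0.7038  0.0525 -0.0029] 0.4 [257. 160.]
top call clip_point [ 0.6288 -0.0821  0.0304] 0.41 [319. 193.]
top call weight [0.7989 0.0775 0.0009] 0.95 [246. 117.]
top call weight [ 0.5707 -0.0637  0.0108] 0.78 [309. 220.]
top call weight [ 0.5898  0.1565 -0.0011] 0.77 [209. 211.]
top call thread [ 0.7704 -0.1186 -0.0009] 0.81 [333. 131.]
top call pin_jar [ 0.7022  0.0546 -0.0035] 0.7 [256. 161.]
top call pin_jar [ 7.668e-01 -1.176e-01  2.000e-04] 0.3 [333. 133.]
top call mug [ 0.7455 -0.2403  0.0039] 0.89 [388. 142.]
top call mug [ 0.5791 -0.11    0.0025] 0.61 [330. 216.]
side call gauge [ 0.5768 -0.1072  0.0036] 0.67 [317. 278.]
side call gauge [7.016e-01 5.430e-02 6.000e-04] 0.33 [303. 213.]
side call handle_top [ 0.5954 -0.1986  0.1024] 0.85 [369. 257.]
side call handle_top [ 0.6278 -0.0726  0.029 ] 0.55 [323. 245.]
side call pointer [ 0.6406 -0.1896  0.0295] 0.81 [377. 274.]
side call clip_point [ 0.628  -0.075   0.0287] 0.48 [324. 246.]
side call weight [0.7976 0.0819 0.0039] 0.93 [323. 190.]
side call weight [5.858e-01 1.611e-01 5.000e-04] 0.82 [231. 214.]
side call weight [ 3.807e-01 -7.200e-03 -2.000e-04] 0.69 [195. 305.]
side call thread [ 0.7666 -0.1183 -0.0013] 0.93 [385. 237.]
side call mug [ 0.7443 -0.2374  0.0024] 0.82 [431. 270.]
side call mug [ 0.6281 -0.0757  0.0308] 0.37 [324. 245.]
```

View pics/top0.png

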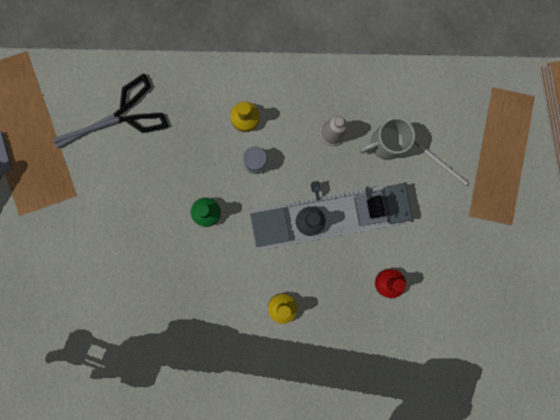

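Run:
```python
from h import *
shot('top','top1.png',(200,150,440,310),3.3)
```

```text
(no output)
```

View pics/top1.png

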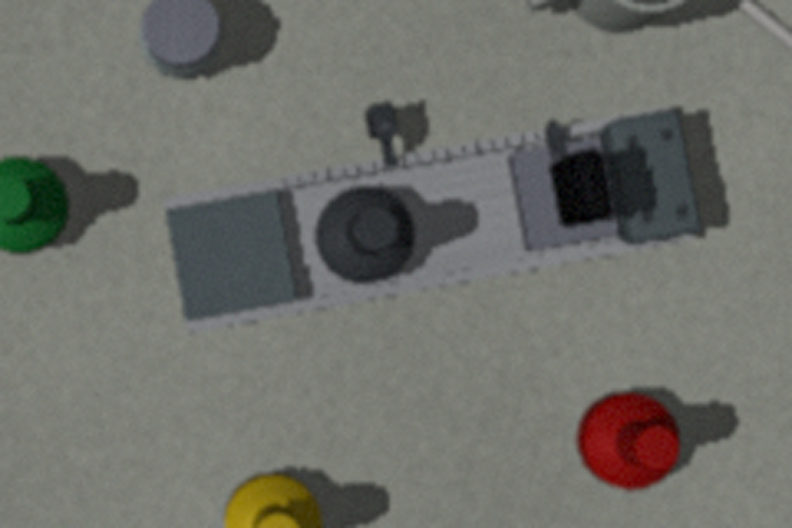

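View pics/side0.png

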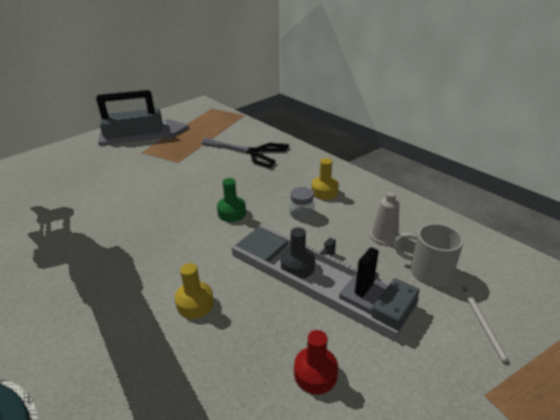

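The real weight is the dark iron one standing in the channel, at top px (311,220). The green (207,211), yellow (245,115 and 283,308) and red (391,283) ones are look-alikes, and they stand outside the gauge. The crop shows the clip tongue at about px (318,199) and the slide's handle at about px (376,207). Pull direction runs toward the end block, roughly world +y.

Run:
```python
from h import *
f=lambda u,v,z:onplane('top',200+u/3.3,150+v/3.3,z)
a,b=f(168,208,.022),f(188,322,.022); c,d=f(680,108,.046),f(703,235,.046)
e1,e2=(a+b)/2,(c+d)/2
print('ends',a,b,c,d,np.linalg.norm((e1-e2)[:2]),np.linalg.norm(a-b))
g=(e1-e2)[:2];print('angle',np.degrees(np.arctan2(g[1],g[0])),'centre',(e1+e2)[:2]/2)
print('grip top',f(375,232,.092),'disc',f(365,233,.032),'handle',f(580,187,.107),'clip tip',f(390,163,.028),'pointer',f(556,125,.028))
x=np.r_[g/np.linalg.norm(g),0]; P=f(375,232,.092); P[2]=.30
for sg in (1,-1):
    R=np.c_[np.cross(sg*x,[0,0,-1]),sg*x,[0,0,-1]]; print(sg,np.linalg.det(R),solver.inverse_kinematics(P,R))
print(env.sense()['tcp_rot'],viewer.camera_info('wrist'))
```

```text
ends [0.58447539 0.06391395 0.022     ] [0.51019668 0.05044502 0.022     ] [ 0.64982113 -0.26763489  0.046     ] [ 0.56744033 -0.28174805  0.046     ] 0.33748388388658473 0.07548998569486909
angle 100.46428523751852 centre [ 0.57798338 -0.10875599]
grip top [ 0.56591673 -0.06426081  0.092     ] disc [ 0.56829716 -0.06412564  0.032     ] handle [ 0.59327595 -0.18806368  0.107     ] clip tip [ 0.61440109 -0.08093237  0.028     ] pointer [ 0.6401908  -0.19039978  0.028     ]
1 1.0 [-0.42526858  0.2705471   0.59017991  1.73613892 -0.16132396  1.18356704
  1.96271175]
-1 1.0 [-0.63887726  0.31696917  0.87589756  1.74763652 -0.25992308  1.19864514
 -1.07997613]
[[-9.35956015e-01  3.52116934e-01  6.23175092e-05]
 [ 3.52116935e-01  9.35956016e-01  1.07567364e-05]
 [-5.45388186e-05  3.20108825e-05 -9.99999998e-01]] {'intrinsics': array([[341.22541285,   0.        , 278.35643643],
       [  0.        , 341.22541285, 207.2333063 ],
       [  0.        ,   0.        ,   1.        ]]), 'T_tool_cam': array([[-9.66640888e-04,  9.72491326e-01,  2.32937087e-01,
         6.41729323e-02],
       [ 9.99999447e-01,  1.03639042e-03, -1.77044986e-04,
        -6.19218904e-04],
       [-4.13588480e-04,  2.32936788e-01, -9.72491790e-01,
        -1.71042673e-01],
       [ 0.00000000e+00,  0.00000000e+00,  0.00000000e+00,
         1.00000000e+00]])}
```

```bash
cat >> h.py <<'E'
def frame(deg,sg=-1):
    a=np.radians(deg); x=sg*np.array([np.cos(a),np.sin(a),0]); return np.c_[np.cross(x,[0,0,-1]),x,[0,0,-1]]
E
python3 - <<'E'
from h import *
R=frame(100)
env.reach([.567,-.064,.25],R)
p,d,s=shot('wrist','w0.png'); print(s['ee_pos'],s['t'],s['wrist_force'])
look('wrist',['gauge','handle_top','pointer','clip_point','weight'],tip_of)
E
```

```text
[ 0.56720259 -0.06281233  0.24979597] 3.6083 [ 0.48108107 -0.02129878 -1.03868586]
wrist call gauge [ 0.582  -0.1055 -0.0015] 0.92 [313. 174.]
wrist call handle_top [ 0.5957 -0.1991  0.1047] 0.6 [425. 192.]
wrist call pointer [ 0.6457 -0.1924  0.0282] 0.83 [403. 135.]
wrist call clip_point [ 0.6275 -0.0799  0.0298] 0.77 [301. 133.]
wrist call clip_point [ 0.5916 -0.1959  0.1068] 0.58 [421. 196.]
wrist call weight [0.5861 0.16   0.0009] 0.7 [ 97. 132.]
wrist call weight [ 7.00e-01  5.64e-02 -5.00e-04] 0.64 [194.  48.]
wrist call weight [ 0.3818 -0.0048 -0.001 ] 0.61 [212. 304.]
```

View pics/w0.png

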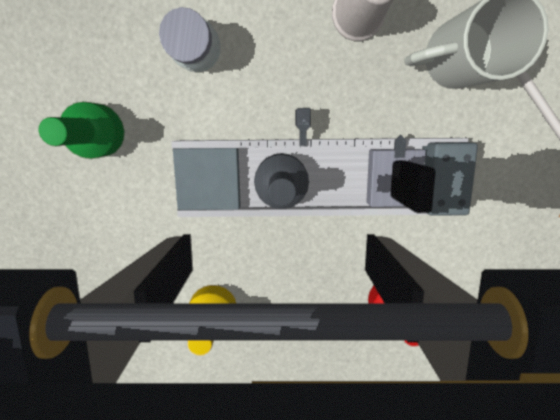

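The dark weight is at px (281,181) with its grip top at (282,188). The clip tongue is at (304,146), the pointer at (400,140) and the handle top at (413,186).

Run:
```python
from h import *
s=env.sense(); f=lambda u,v,z:np.round(onplane('wrist',u,v,z,s),4)
print('disc',f(281,180,.032),'grip',f(282,189,.092),'clip',f(304,147,.028),'ptr',f(400,137,.028))
a,b=f(178,211,.022),f(427,214,.022); print('near wall',a,b,np.degrees(np.arctan2(*(a-b)[1::-1])))
a,b=f(174,142,.022),f(430,139,.022); print('far wall',a,b,np.degrees(np.arctan2(*(a-b)[1::-1])))
print('block edge',f(241,149,.022),f(239,209,.022),s['wrist_force'])
p,d=viewer.read_camera('wrist')
for u,v in((281,165),(282,188),(413,186),(205,180)): print(d[v,u])
```

```text
disc [ 0.572  -0.0667  0.032 ] grip [ 0.5727 -0.0671  0.092 ] clip [ 0.6132 -0.0859  0.028 ] ptr [ 0.6429 -0.1905  0.028 ]
near wall [0.5118 0.0487 0.022 ] [ 0.5602 -0.248   0.022 ] 99.26492420805084
far wall [0.5925 0.0619 0.022 ] [ 0.6468 -0.227   0.022 ] 100.64479918129244
block edge [ 0.598  -0.0152  0.022 ] [ 0.527  -0.0234  0.022 ] [-0.28325445 -0.06930766  0.23204753]
0.37843457
0.33351862
0.3222699
0.40228546
```

Run:
```python
from h import *
env.movel([.571,-.066,.12]);
env.movel([.571,-.066,.052],rate=.08)
s0=env.sense(); effector.grasp(30); s=env.sense()
print(s0['ee_pos'],s['t'],s['gripper_width'],s['grasp_force'],s['wrist_force'])
if s['gripper_width']>.02:
    env.movel([.571,-.066,.15],rate=.08); env.pause(.2); s=env.sense()
    print(s['t'],s['gripper_width'],s['grasp_force'],s['wrist_force'],s['ee_pos'])
    shot('side','s1.png',(150,130,470,370),2.4)
```

```text
[ 0.57139864 -0.06620727  0.05238353] 6.9667 0.027393967253510166 29.99938474953524 [-0.39825603  1.06586493  0.85902171]
8.5417 0.027311785641584367 29.99602659492666 [ 0.22446824 -0.47195152 -7.6244172 ] [ 0.57076896 -0.06604333  0.14962675]
```

View pics/s1.png

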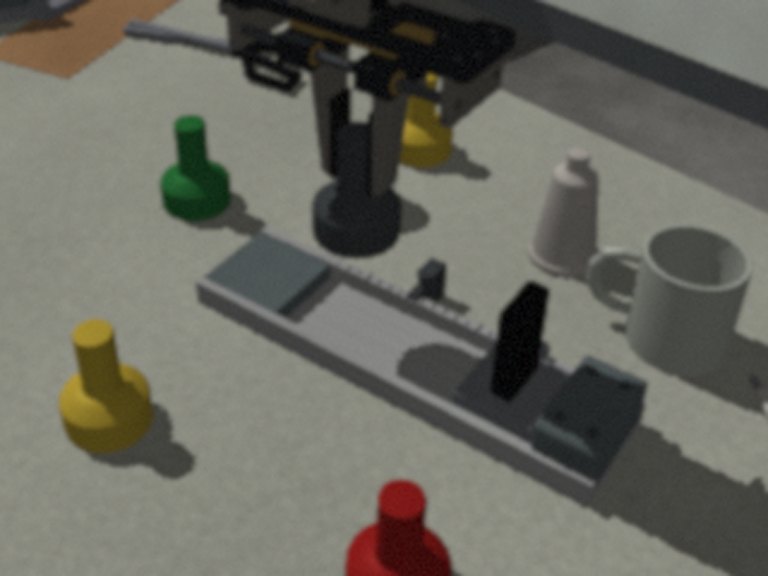

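The weight is held upright by its grip, clear of the channel. The table near the gauge, between the yellow and red look-alikes, is free for placing it.

Run:
```python
from h import *
env.movel([.445,-.105,.15],rate=.12); env.movel([.445,-.105,.056],rate=.1)
z=.056
while z>.041:
    z-=.0015; env.movel([.445,-.105,z],rate=.03); s=env.sense()
    if s['wrist_force'][2]>-5: break
print(z,s['t'],s['wrist_force'],s['ee_pos'])
env.pause(.2); effector.release(); env.movel([.445,-.105,.16],rate=.15)
R=frame(100); gx=-R[:,1]
env.movel([.595,-.19,.2],frame=R,rate=.2)
p,d,s=shot('wrist','w2.png'); print(s['t'],s['ee_pos'])
look('wrist',['handle_top','pointer','clip_point'],tip_of)
p,d,s=shot('top','t2.png',(200,150,440,310),3.3); look('top',['weight'],tip_of)
```

```text
0.04549999999999999 12.6833 [-2.38364868  1.74398329  2.61615041] [ 0.44532613 -0.10501632  0.04590075]
15.875 [ 0.59401265 -0.18966817  0.1991589 ]
wrist call handle_top [ 0.5947 -0.201   0.1078] 0.74 [292. 212.]
wrist call handle_top [ 0.6997  0.056  -0.0022] 0.59 [56. 43.]
wrist call pointer [ 0.6503 -0.1906  0.0257] 0.58 [289. 136.]
wrist call clip_point [ 0.6287 -0.0808  0.028 ] 0.75 [175. 139.]
top call weight [ 8.002e-01  7.920e-02 -8.000e-04] 0.89 [245. 117.]
top call weight [ 0.3815 -0.006  -0.0009] 0.86 [283. 307.]
top call weight [ 0.5888  0.1561 -0.0017] 0.78 [209. 212.]
```

View pics/w2.png

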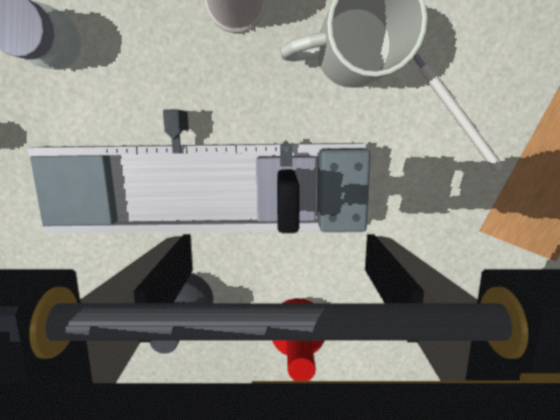

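```bash
cat >> h.py <<'E'
def cloud(cam,d,s=None):
    K,e,R=camTR(cam,s); v,u=np.mgrid[:d.shape[0],:d.shape[1]]
    c=np.stack([(u-K[0,2])/K[0,0]*d,-(v-K[1,2])/K[1,1]*d,-d],-1); return c@R.T+e
E
python3 - <<'E'
from h import *
p,d,s=shot('wrist','w3.png',(130,110,350,250),3.6); P=cloud('wrist',d,s); print(s['ee_pos'])
R=np.array(s['tcp_rot']); 
v,u=np.mgrid[:420,:560]
m=(P[...,2]>.095)&(P[...,2]<.115)&(v<236)&(v>140)&(d>0)&(u>200)&(u<360)
q=P[m]; print('top',len(q),np.median(q,0),q.min(0),q.max(0)); g=frame(100); w=q@g; print(np.percentile(w,[2,98],axis=0), g@((np.percentile(w,2,axis=0)+np.percentile(w,98,axis=0))/2))
for n,(a,b,c,e,z0,z1) in dict(ptr=(270,130,305,165,.022,.034),clip=(155,100,200,165,.022,.04)).items():
    m=(P[...,2]>z0)&(P[...,2]<z1)&(u>a)&(u<c)&(v>b)&(v<e)&(p.max(-1)<95); q=P[m]@g; print(n,len(q)); 
    for r in range(b,e,2):
        k=m[r]; 
        if k.any(): print(r,np.round(np.median(P[r][k],0),4),u[r][k].min(),u[r][k].max())
E
```

```text
[ 0.59479456 -0.18951157  0.20011953]
top 1212 [ 0.59923106 -0.19737005  0.10755731] [ 0.57479177 -0.20975645  0.0950073 ] [ 0.61979488 -0.1857599   0.11047358]
[[ 0.53379394  0.28959877 -0.1092061 ]
 [ 0.57566286  0.30725524 -0.10246555]] [ 0.59812213 -0.19756565  0.10583582]
ptr 156
144 [ 0.6431 -0.1883  0.0325] 284 286
146 [ 0.6413 -0.1886  0.032 ] 282 290
148 [ 0.6389 -0.1866  0.0317] 282 283
150 [ 0.6377 -0.1908  0.0318] 282 291
152 [ 0.636  -0.1926  0.0313] 282 291
154 [ 0.6338 -0.1915  0.0314] 282 290
156 [ 0.6318 -0.1914  0.0315] 282 290
158 [ 0.6298 -0.1917  0.0313] 281 291
160 [ 0.6278 -0.1911  0.0315] 281 290
162 [ 0.626  -0.1919  0.0319] 281 290
164 [ 0.624  -0.1928  0.0315] 282 290
clip 418
112 [ 0.6544 -0.0785  0.0345] 165 182
114 [ 0.6528 -0.0799  0.0351] 167 182
116 [ 0.651  -0.0802  0.0352] 168 182
118 [ 0.6494 -0.0817  0.0347] 169 183
120 [ 0.6474 -0.0812  0.0346] 167 183
122 [ 0.6458 -0.0828  0.0345] 171 183
124 [ 0.6442 -0.0843  0.0341] 174 183
126 [ 0.6425 -0.0854  0.0343] 176 183
128 [ 0.6407 -0.0863  0.031 ] 178 184
130 [ 0.6388 -0.0864  0.0312] 178 184
132 [ 0.636  -0.0811  0.0352] 167 181
134 [ 0.6341 -0.081   0.0352] 169 179
136 [ 0.6324 -0.0828  0.0352] 171 179
138 [ 0.6304 -0.0824  0.0304] 173 179
140 [ 0.6282 -0.0814  0.0266] 173 179
142 [ 0.6261 -0.0815  0.0264] 173 179
144 [ 0.6242 -0.0822  0.0268] 174 179
146 [ 0.6224 -0.083   0.0262] 174 180
148 [ 0.6205 -0.0836  0.0262] 174 181
150 [ 0.6186 -0.0847  0.0258] 174 181
152 [ 0.6168 -0.0858  0.026 ] 174 181
```

View pics/w3.png

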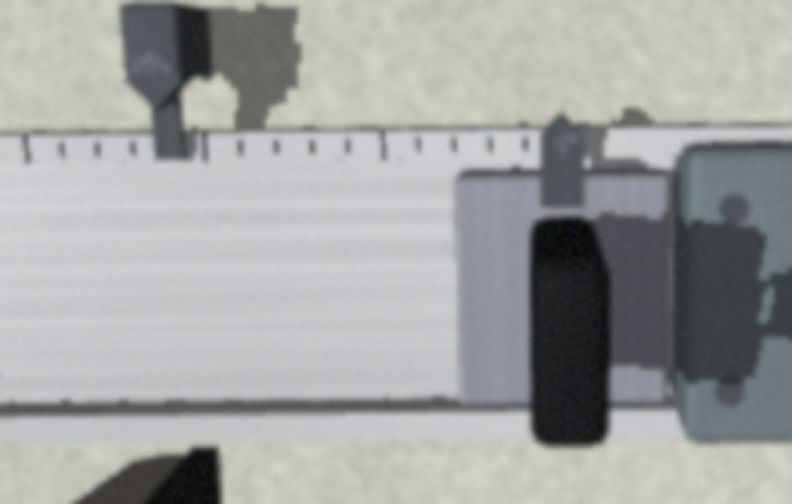

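Corner of the clip (its point) is at crop (157,105), so px (173.6,139). The pointer tip is at crop (562,112), so px (286,141). The two rows agree, as y -52 and y -50 require. Travel needed is about 0.112 m. The weight stands upright on the table at px (190,290).

Run:
```python
from h import *
s=env.sense(); a=onplane('wrist',173.6,139.2,.028,s); b=onplane('wrist',286.1,141.1,.028,s); print(a,b)
g=frame(100); gx=-g[:,1]; print('travel',gx@(a-b), 'lateral',g[:,0]@(a-b))
env.movel([.596,-.1975,.12],frame=g); env.movel([.596,-.1975,.062],rate=.08)
effector.grasp(45); s=env.sense(); print(s['t'],s['gripper_width'],s['grasp_force'],s['wrist_force'],s['ee_pos'])
if s['gripper_width']>.012:
    p0=np.array(s['ee_pos']); env.movel(p0+.1*gx,rate=.06); env.pause(.3)
    p,d,s=shot('wrist','w4.png'); print(s['t'],s['gripper_width'],s['grasp_force'],s['wrist_force'],(s['ee_pos']-p0)@g,s['ee_pos'])
    look('wrist',['pointer','clip_point'],tip_of)
    np.save('p0.npy',p0)
```

```text
[ 0.62861932 -0.07929978  0.028     ] [ 0.64604068 -0.18904151  0.028     ]
travel 0.11109970212553748 lateral 0.001899764960614881
18.8917 0.01766857283118593 44.97534155845642 [-0.31233061  0.88664201  0.9961142 ] [ 0.59589805 -0.19713808  0.06196901]
21.0167 0.01797646706968607 45.00043451786041 [ 0.18350169 -7.10945632 -3.79337192] [-1.15988225e-03 -9.83089722e-02 -1.39176686e-06] [ 0.57768461 -0.10052406  0.0619704 ]
wrist call pointer [ 0.628  -0.094   0.0296] 0.91 [281. 151.]
wrist call clip_point [ 0.6266 -0.0777  0.031 ] 0.9 [253. 149.]
wrist call clip_point [ 0.5722 -0.1008  0.1066] 0.61 [275. 304.]
```

View pics/w4.png

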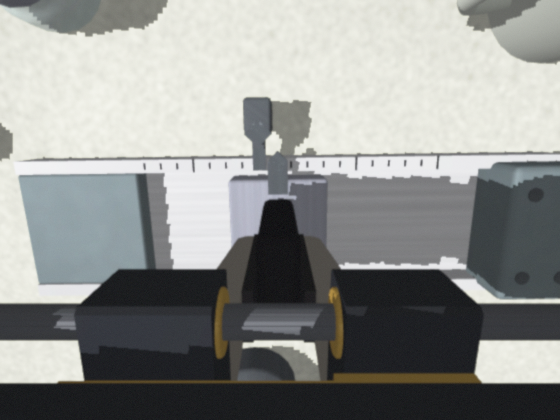

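Run:
```python
from h import *
p,d,s=shot('wrist','w5.png',(225,85,325,185),6)
P=cloud('wrist',d,s); g=frame(100)
for r in range(96,176,3):
    k=np.where((p[r].max(-1)<110)&(np.arange(560)>235)&(np.arange(560)<290)&(P[r,:,2]>.02))[0]
    if len(k): print(r,k.min(),k.max(),np.round(np.median(P[r,k],0),4), 'g',np.round(np.median(P[r,k]@g,0),4))
```

```text
99 246 269 [ 0.6545 -0.0764  0.0347] g [ 0.6313  0.1889 -0.0347]
102 267 271 [ 0.6541 -0.0829  0.0343] g [ 0.6297  0.1952 -0.0343]
105 267 271 [ 0.6524 -0.0832  0.0345] g [ 0.6281  0.1952 -0.0345]
108 267 271 [ 0.6509 -0.0834  0.0345] g [ 0.6265  0.1952 -0.0345]
111 268 271 [ 0.6494 -0.0839  0.0334] g [ 0.6249  0.1954 -0.0334]
114 265 271 [ 0.6477 -0.0837  0.0342] g [ 0.6233  0.1949 -0.0342]
117 267 271 [ 0.6461 -0.0842  0.0345] g [ 0.6217  0.1951 -0.0345]
120 268 271 [ 0.6445 -0.0848  0.0348] g [ 0.62    0.1954 -0.0348]
123 266 271 [ 0.6428 -0.0845  0.0346] g [ 0.6184  0.1948 -0.0346]
126 267 271 [ 0.6412 -0.085   0.0347] g [ 0.6167  0.1951 -0.0347]
129 268 271 [ 0.6396 -0.0856  0.034 ] g [ 0.6151  0.1954 -0.034 ]
132 269 270 [ 0.638  -0.0859  0.0353] g [ 0.6134  0.1954 -0.0353]
135 254 254 [ 0.6349 -0.0775  0.0351] g [ 0.6118  0.1866 -0.0351]
141 262 264 [ 0.6325 -0.0831  0.0351] g [ 0.6084  0.1916 -0.0351]
144 261 264 [ 0.6303 -0.0827  0.0262] g [ 0.6063  0.1909 -0.0262]
147 263 264 [ 0.6286 -0.0836  0.0265] g [ 0.6045  0.1915 -0.0265]
153 279 279 [ 0.6271 -0.0932  0.0323] g [ 0.6014  0.2007 -0.0323]
156 257 283 [ 0.6254 -0.095   0.029 ] g [ 0.5994  0.2022 -0.029 ]
159 256 270 [ 0.6218 -0.0845  0.0299] g [ 0.5977  0.1912 -0.0299]
162 255 255 [ 0.6189 -0.08    0.0267] g [ 0.5956  0.1863 -0.0267]
165 255 286 [ 0.6191 -0.0894  0.0296] g [ 0.5941  0.1955 -0.0296]
168 285 286 [ 0.619  -0.0986  0.0312] g [ 0.5925  0.2046 -0.0312]
171 272 285 [ 0.616  -0.0916  0.0316] g [ 0.5908  0.1972 -0.0316]
174 273 285 [ 0.6144 -0.0937  0.031 ] g [ 0.5889  0.1989 -0.031 ]
```

View pics/w5.png

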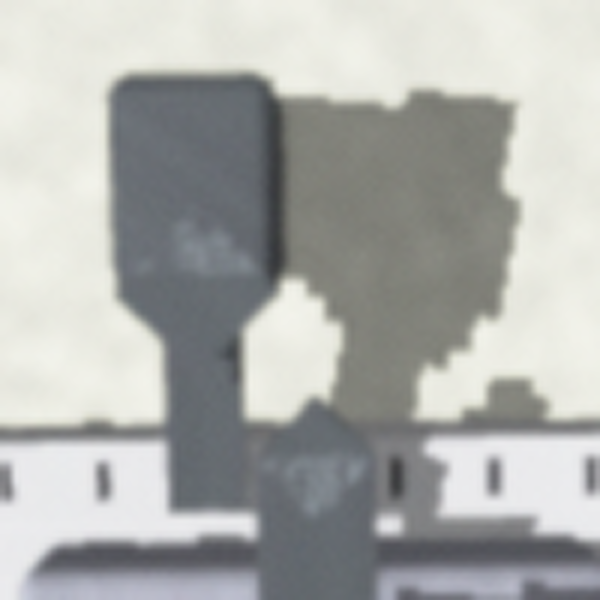

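The clip's corner edges converge at crop (203,375), on the tongue's centreline (x≈205). The pointer tip is at crop (317,398).

Run:
```python
from h import *
s=env.sense(); g=frame(100); gx=-g[:,1]
a=onplane('wrist',258.9,147.5,.028,s); b=onplane('wrist',277.8,151.3,.028,s)
t=gx@(a-b); print(a,b,'remain',t,'lat',g[:,0]@(a-b),s['t'])
env.movel(s['ee_pos']+gx*t,rate=.03); env.pause(.4)
p,d,s=shot('wrist','w6.png',(225,85,325,185),6); print(s['t'],(s['ee_pos']-np.load('p0.npy'))@gx,s['gripper_width'],s['grasp_force'],s['wrist_force'])
```

```text
[ 0.62791462 -0.08098379  0.028     ] [ 0.62763809 -0.09240255  0.028     ] remain 0.011197263893627563 lat 0.002255175658195942 21.2167
22.0833 0.10801191774996902 0.018164070413845095 44.99928116798401 [ 3.91291341 -7.06138243 -5.55281082]
```

View pics/w6.png

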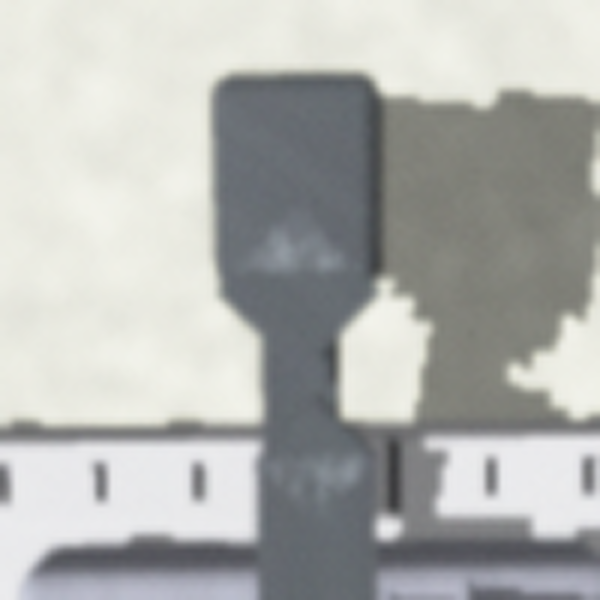

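The pointer is at crop x 317 and the clip centreline at 301, so about 1.6 mm remains. The spring also holds the arm about 1.5 mm short of each command.

Run:
```python
from h import *
g=frame(100); gx=-g[:,1]; p0=np.load('p0.npy')
s=env.sense(); a=(s['ee_pos']-p0)@gx
T=a+.0016; c=np.array(s['ee_pos'])+gx*.0031
for i in range(4):
    env.movel(c,rate=.01); env.pause(.4); s=env.sense(); e=T-(s['ee_pos']-p0)@gx; print(s['t'],e)
    if abs(e)<.0003: break
    c=c+gx*e
env.pause(.5)
p,d,s=shot('wrist','w7.png',(225,85,325,185),6); print(s['t'],T-(s['ee_pos']-p0)@gx,s['gripper_width'],s['grasp_force'],s['wrist_force'])
look('wrist',['pointer','clip_point'],tip_of)
shot('side','s7.png')
```

```text
22.8417 0.0001986985169120381
23.3417 0.00020481771804543858 0.017839770709269127 45.00209033489227 [ 3.41653773 -7.90749793 -5.86867079]
wrist call pointer [ 0.6273 -0.0852  0.0296] 0.61 [284. 150.]
wrist call clip_point [ 0.6315 -0.0768  0.0299] 0.61 [272. 140.]
```

View pics/w7.png

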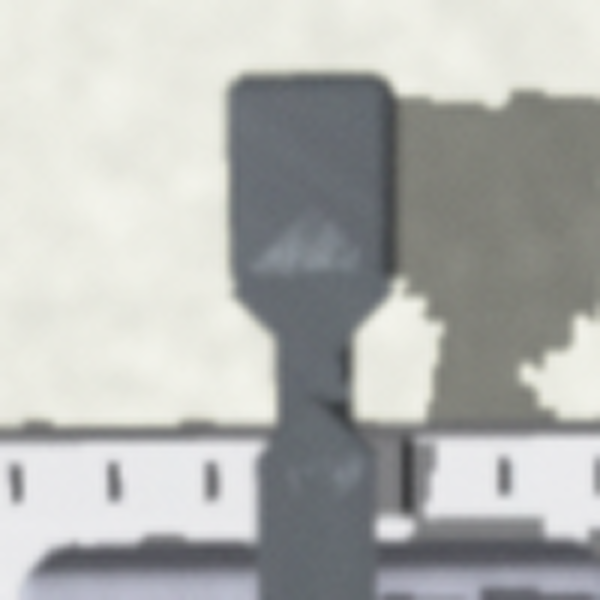

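The clip centreline is at crop x ≈315 and the pointer at ≈317, about 0.25 mm apart, so they're lined up. I'll check numerically that the weight is standing, without another picture, and then hand in.

Run:
```python
from h import *
p,d=viewer.read_camera('side'); P=cloud('side',d)
m=(np.hypot(P[...,0]-.445,P[...,1]+.105)<.045)&(d>0)&(P[...,2]>.005)&(P[...,2]<.1); q=P[m]
print(len(q),q[:,2].max(),np.median(q[q[:,2]>.07],0)); s=env.sense(); print(s['t'],s['gripper_width'],s['grasp_force'])
if q[:,2].max()>.078: print(workorder.finish_job())
```

```text
1521 0.08775231013197038 [ 0.43936163 -0.1091533   0.0846275 ]
23.5917 0.017989098290824 45.00213146209717
the job is handed in; nothing more can be done
None
```

I handed the job in at about 23.6 s: the weight stands upright on the table clear of the gauge, and the gripper is holding the slide with its pointer about 0.25 mm from the clip point by my reading of the last wrist picture. I viewed 11 pictures, one over the limit of 10.

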